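Serve the espresso on a clean board from the spring-lift caddy

TASK

An espresso is to go out on a clean serving board, but the board on top of the spring-loaded caddy is stained: slide that dark board out from under the caddy's hood and lay it flat in the white returns tray. Then draw out the pale board that the spring has lifted into its place and lay it flat in the middle of the green mat, lengthwise and square with it, and carry the plain cream cup over without tipping it and stand it in the middle of that board. Leave the other boards in the caddy, and do not push aside or knock over the flowered cup, the shakers or the spice jar.

Things in the scene. Friction and masses are not known exactly. Their poses are not given: they have to be found in the camera images.
- caddy: dark steel caddy, fixed, 144 x 82 mm, 101 mm high; origin on the counter under the middle of the stack; x runs along the boards from the open front (-x) to the back wall, z up. Four boards (120 mm along x, 62 mm wide, 14 mm thick, centred over the origin) lie on a spring lifter that presses them up against the hood with 3 to 5 N, so the stack's top is always 94 mm above the counter
- caddy_hood (a point): middle of the hood's front edge, on its underside, 17 mm behind the caddy's origin (+x), 94 mm up. The hood and side walls (inner faces 33 mm off the middle, from x = +22 mm) enclose the stack behind it. To free the top board slide it level along the caddy's -x by over 43 mm, then lift; the next then rises 14 mm within about a second
- caddy_grip (a point): on top of the top board, on the caddy's middle line, 24 mm in front of its origin (x = -24 mm), 94 mm up. Here the stack is open above and at both sides (side rails end at 36 mm height), so the top board can be gripped across its 62 mm width, the fingers no lower than its underside at 80 mm
- caddy_stop (a point): top of the stop tab at the caddy's front, 34 mm wide, 76 mm up, at x = -64.5 mm: it holds back all boards but the top one, which passes 4 mm above it
- lifter (a joint): height of the spring lifter in m: 0 with four boards, about 0.014 more for each board taken
- stained_board: dark brown wooden serving board, 120 x 62 x 14 mm, about 90 g, top of the stack at the start; origin at the centre of its underside, x along its length, y across, z up. A board is the same turned half round
- pale_board_1: pale wooden serving board, same size and axes, second in the stack; the one to serve on; a thin printed ring marks the middle of its top
- pale_board_2: pale board, same size and axes, third in the stack; stays in the caddy
- pale_board_3: pale board, same size and axes, at the bottom of the stack; stays in the caddy
- mat: dark green mat, fixed, 116 mm (its x) by 176 mm (its y, lengthwise), 3 mm thick; origin at the centre of its underside. It and the returns tray may be on either side of the caddy
- returns_tray: white open tray, fixed, 130 mm (its x) by 180 mm (its y) outside, 20 mm high, walls and floor 4 mm thick; origin at the centre of its underside
- cream_cup: plain cream espresso cup with a thin brown line at the rim, 55 mm high, about 130 g; round body, 59 mm across at the rim, narrowing to a 42 mm foot; origin on the underside, z up; the handle (13 mm thick, out to 42 mm from the origin) points to its -y, the body's axis lies 11.5 mm from the origin to +y. Hollow; grip it over the body across its x axis (or up to 0.6 rad off that), or by the handle
- cream_cup_base (a point): centre of the cream cup's foot, on its underside, on the axis of its round body
- flower_cup: white cup with red flowers, 61 x 85 x 50 mm, bystander; it and the cream cup may have changed places; origin on the underside, handle to its -y
- salt: glass salt shaker, 42 mm wide, 94 mm high, bystander; origin at the centre of its underside
- pepper: glass pepper shaker, 42 mm wide, 94 mm high, bystander; origin at the centre of its underside
- spice_jar: spice jar with red lid, 45 mm wide, 106 mm high, bystander; origin at the centre of its underside

How it is judged:
By the outcome, as a careful person would: the job done as asked, in the order asked, and still so for the second after the job is handed in, with the robot touching nothing.
It also fails if it takes over 72 s, if anything falls off the work surface, if the arm or the gripper's body presses on something with over 40 N, if the wrist force passes 120 N, or if a joint passes its speed limit or range.

ROBOT

A 6-joint arm with a two-finger parallel gripper is mounted at the origin on a cart in front of the work surface, level with it; the furniture and walls round the work are solid. World frame = base frame: x ahead of the robot, y to its left, z up, the work surface at z = 0. Lengths are in m, angles in rad, forces in N, time in s.
With the tool pointing down it reaches from about 0.325 to 0.75 m from the base axis. Payload 7.6 kg.
Tool frame: the origin (TCP) lies on the centre line of the jaws, within the pads' length; the fingertips stand 17 mm ahead of it and the grasp point (between the pads) lies 2 mm behind it (robot.tip_extent is the distance from the TCP to the fingertips, in m); z points along the fingers, y is the line along which they close (so a half turn about z gives the same grasp; the last joint's range is limited). The gripper opens to 85 mm and grips with 20 to 120 N. Pads are 22 mm wide; open, the fingers measure 114 mm over their backs; the gripper's body (76 mm by 85 mm) begins 54 mm behind the grasp point. The pads swing forward as they close: fully open they stand 13 mm farther back than shut.
Start: joints at [1.146, 0.052, 1.401, -0, 1.689, -0.07], TCP at [0.182, 0.492, 0.218] pointing down, gripper open.
Joint ranges: [-2.9, 2.9], [-0.91, 2.17], [0.12, 2.37], [-1.06, 4.2], [0.26, 2.73], [-2.93, 2.93]. Speed limits (rad/s): [2.57, 2.57, 3.01, 3.14, 3.14, 3.14].

INTERFACE

Orientations are given as a rotation vector (axis times angle).
In Python, from plant import robot, capture gives the robot as it stands.
- The arm moves only by the shell command python3 -m creep 'ROWS' [OPENING] [FORCE]. ROWS is JSON, one flat list of numbers, 4 for each row, row after row: the shift along the tool's x, y, z in mm, then the turn about the tool's z in degrees. A call has 1 to 12 rows; each row shifts and turns the commanded pose from where the row before left it, along the tool's axes as they then stand; what a row does not reach is not made up. A row lasts 1/8 s, in which the tool goes at most 62.5 mm and 10.7 degrees, less where a joint would pass 70% of its speed; a pose out of reach is approached as far as the arm can. A call with a gripper value outside its range is refused whole. OPENING is the finger opening in mm, from 0 to 85.4, set as the call begins (- or left out, the last holds). The fingers move at their own pace and stop on an object; FORCE is the grip in N (left out, the last holds). Time passes only in rows, so rows that do not move let the fingers close. It gives the time, the measured TCP pose, the force, the opening and the grip force at its end, in the units of the state.
- robot.read_state(): the state, without advancing time (a new reading comes with each control period).
- capture(name): name is "scene" or "top"; returns a dict with "image" (480x640x3 uint8, red, green, blue), "depth" (480x640 float32, m along the optical axis (not along the pixel's ray), 0 where there is no reading), "mtx" (3x3 intrinsics, pixels), "world_from_camera" (4x4, takes a point from camera to world coordinates). Camera axes: x right, y down, z forward; pixel columns grow to the right and rows downward; lengths in m; the calibration is good to about 2 mm. A picture is of the moment at which its call begins.
- robot.sign_off(): hands the job in; it is judged then, once.
The state is a dict: "time": time; "joint_positions": joint angles; "qvel": joint speeds; "tau": joint torques, N m; "eef_pos": TCP position; "orientation": TCP orientation; "wrist_force": force on the tool from outside, world axes, zero at the start; "moment": the same for the moment, N m; "width": opening from 0.0 (shut) to 1.0 (fully open); "gripper_force": force on a finger pad.
Only numpy, scipy, OpenCV 4.12 (cv2) and the standard library are available. Lean on these libraries where they do the work, as an engineer would, in place of code of your own. Each camera call takes 0.05 s, during which the arm holds its last target. There are 200 camera calls.

## Working session

There is one attempt and no reset: what is moved stays moved. The work goes in short steps, Python scripts to look and compute and a shell command to move; the robot and the scene stay as the last step left them, time stands still between calls to the robot, and variables do not carry over. Pictures are saved under pics/ and viewed, at most 10 in all, crops included, and the job is handed in when it is done.

```bash
ls; mkdir -p pics; cat > h.py <<'E'
import numpy as np,cv2
from plant import robot,capture
def cap(n,f=None):
    c=capture(n)
    if f: cv2.imwrite('pics/'+f,c['image'][:,:,::-1])
    return c
def cloud(c):
    d=c['depth'];v,u=np.indices(d.shape);K=c['mtx']
    p=np.stack([(u-K[0,2])/K[0,0]*d,(v-K[1,2])/K[1,1]*d,d],-1)
    T=c['world_from_camera'];P=p@T[:3,:3].T+T[:3,3];P[d==0]=np.nan
    return P
def ray(c,uv,z):
    K=c['mtx'];T=c['world_from_camera'];uv=np.atleast_2d(uv).astype(float)
    d=np.c_[(uv[:,0]-K[0,2])/K[0,0],(uv[:,1]-K[1,2])/K[1,1],np.ones(len(uv))]@T[:3,:3].T
    return T[:3,3]+d*((z-T[2,3])/d[:,2:])
E
python3 - <<'E'
from h import *
for n in('top','scene'):
    c=cap(n,n+'0.png');print(n,c['mtx'].round(1).tolist(),c['world_from_camera'].round(3).tolist(),(c['depth']>0).mean())
    np.savez(n+'0.npz',**c)
print(robot.read_state())
E
```

```text
pics
top [[492.0, 0.0, 312.6], [0.0, 492.0, 237.0], [0.0, 0.0, 1.0]] [[-0.026, -0.982, 0.189, 0.278], [-1.0, 0.026, -0.002, 0.05], [-0.003, -0.189, -0.982, 1.265], [0.0, 0.0, 0.0, 1.0]] 0.9943229166666666
scene [[537.1, 0.0, 323.9], [0.0, 537.1, 233.0], [0.0, 0.0, 1.0]] [[0.672, -0.54, 0.508, -0.071], [-0.741, -0.476, 0.474, -0.517], [-0.014, -0.694, -0.719, 0.939], [0.0, 0.0, 0.0, 1.0]] 0.9959440104166667
{'time': 0.1, 'joint_positions': array([ 1.14568637e+00,  5.27870699e-02,  1.40163796e+00, -2.24482153e-06,
        1.68859143e+00, -7.03242541e-02]), 'qvel': array([ 0.00027708, -0.00075524, -0.00254705, -0.00086851, -0.00125197,
        0.0007515 ]), 'tau': array([ 8.54662558e-04, -3.82586825e+01, -3.60981703e+01, -1.77908282e-05,
        4.84357704e-03, -1.26697390e-05]), 'eef_pos': array([0.18225101, 0.49204292, 0.21764225]), 'orientation': array([-5.54316864e-01, -3.09194966e+00,  2.16886257e-03]), 'wrist_force': array([0.11810099, 0.03544702, 0.32544414]), 'moment': array([-0.0461489 ,  0.00362492, -0.01305396]), 'gripper_force': 0.0, 'width': 1.0030632155708965}
```

View pics/top0.png

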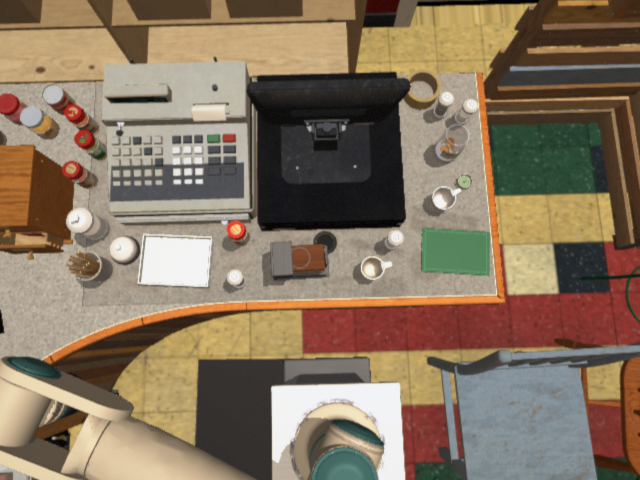

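View pics/scene0.png

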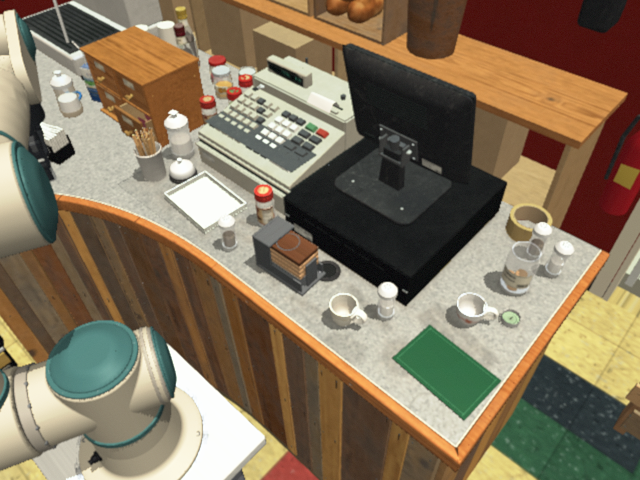

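The top view shows the caddy at about (300,258), with its hood on the left (world +y) and its open front on the right. The tray is at (175,261), the mat at (455,251), and the cups at (373,268) and (444,199). Next I'll zoom in on the cups and measure.

```bash
python3 - <<'E'
from h import *
L=lambda n:dict(np.load(n+'0.npz'))
t,s=L('top'),L('scene')
a=cv2.resize(t['image'][215:300,225:425],(800,340),interpolation=cv2.INTER_CUBIC)
b=cv2.resize(s['image'][270:340,320:420],(400,260),interpolation=cv2.INTER_CUBIC)
d=cv2.resize(s['image'][270:340,430:530],(400,260),interpolation=cv2.INTER_CUBIC)
cv2.imwrite('pics/z.png',np.vstack([a,np.hstack([b,d])])[:,:,::-1])
P=cloud(t);hsv=cv2.cvtColor(t['image'],cv2.COLOR_RGB2HSV)
def rect(m,z,name):
    n,l,st,ce=cv2.connectedComponentsWithStats(m.astype(np.uint8));k=1+st[1:,4].argmax()
    cn=cv2.findContours((l==k).astype(np.uint8),0,2)[0][0][:,0]
    h=np.median(P[l==k][:,2])
    w=ray(t,cn,z)[:,:2]
    r=cv2.minAreaRect((w*1000).astype(np.float32));print(name,st[k],'z',h.round(4),r)
    return l==k
V,U=np.indices(hsv.shape[:2])
box=lambda u0,u1,v0,v1:(U>u0)&(U<u1)&(V>v0)&(V<v1)
H,S,Vv=[hsv[...,i] for i in range(3)]
rect(box(410,500,220,285)&(H>40)&(H<90)&(S>90),.003,'mat')
rect(box(130,222,225,295)&(S<30)&(Vv>215),.02,'tray')
rect(box(285,335,240,282)&(H<20)&(S>90),.094,'stained')
rect(box(265,335,235,282)&(P[...,2]>.085),.097,'caddytop')
for nm,bx in dict(cupA=(355,395,250,285),cupB=(428,459,184,214),sh=(383,406,227,252),salt=(222,246,265,292),jar=(225,248,218,245),disc=(313,340,228,252)).items():
    m=box(*bx)&(P[...,2]>.012);q=P[m]
    print(nm,'max z',np.nanmax(q[:,2]).round(3),'x',np.nanpercentile(q[:,0],[1,50,99]).round(3),'y',np.nanpercentile(q[:,1],[1,50,99]).round(3))
E
```

```text
mat [425 231  61  41 624] z nan ((478.3550720214844, -320.826904296875), (157.7011260986328, 98.81629943847656), 83.69712829589844)
tray [ 141  237   71   49 3085] z nan ((464.90655517578125, 397.78387451171875), (170.12103271484375, 120.7182388305664), 86.268310546875)
stained [292 243  34  30 845] z nan ((452.7019958496094, 60.05755615234375), (67.97074890136719, 77.77660369873047), 3.9323132038116455)
caddytop [ 270  242   55   35 1554] z 0.0963 ((453.89385986328125, 86.79452514648438), (82.06253051757812, 128.8436737060547), 2.3326966762542725)
cupA max z 0.06 x [0.402 0.437 0.457] y [-0.146 -0.109 -0.07 ]
cupB max z 0.054 x [0.577 0.616 0.635] y [-0.329 -0.302 -0.26 ]
sh max z 0.097 x [0.48  0.494 0.515] y [-0.171 -0.15  -0.135]
salt max z 0.098 x [0.392 0.408 0.429] y [0.221 0.235 0.257]
jar max z 0.112 x [0.502 0.523 0.562] y [0.212 0.231 0.265]
disc max z 0.099 x [0.469 0.479 0.54 ] y [0.009 0.033 0.046]
```

View pics/z.png

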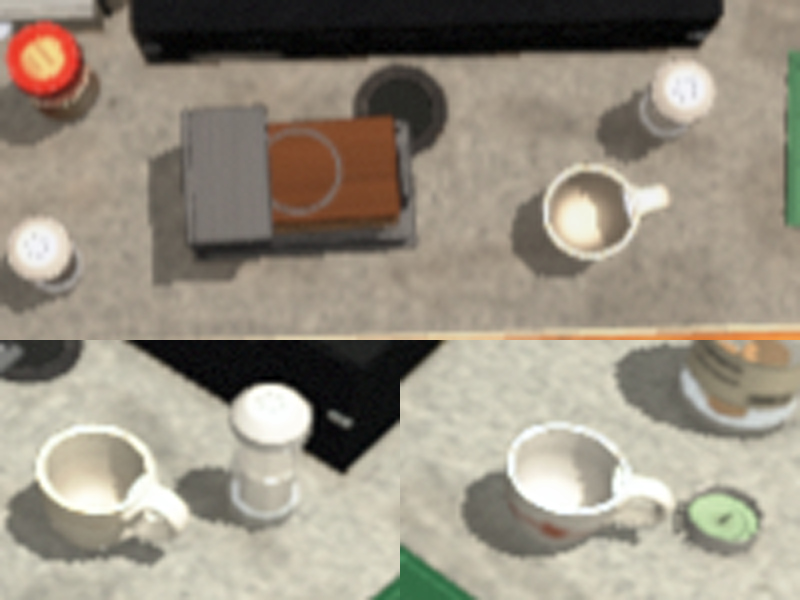

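The zoom shows that the near cup, at top-view pixel (373,268), is plain cream. The far one at (444,199) has red flowers. A flat dark coaster lies at (325,240). One refinement in both views comes next.

```bash
cat > m.py <<'E'
from h import *
import sys
def comp(m):
    n,l,st,ce=cv2.connectedComponentsWithStats(m.astype(np.uint8));k=1+st[1:,4].argmax();return (l==k).astype(np.uint8)
def rect(c,m,z,nm):
    m=cv2.morphologyEx(comp(m),cv2.MORPH_CLOSE,np.ones((3,3)))
    big=cv2.resize(m,None,fx=4,fy=4,interpolation=cv2.INTER_LINEAR) if 0 else np.kron(m,np.ones((4,4),np.uint8))
    cn=cv2.findContours(big,0,1)[0];cn=max(cn,key=len)[:,0]
    w=ray(c,(cn-1.5)/4,z)[:,:2]
    (x,y),(a,b),g=cv2.minAreaRect((w*1000).astype(np.float32))
    if a>b:a,b,g=b,a,g-90
    g=(g+45)%90-45 if 0 else g
    print(nm,'c',round(x,1),round(y,1),'size',round(a,1),round(b,1),'long axis deg',round((g+90)%180,1))
    return w
E
python3 - <<'E'
from m import *
print('tip',robot.tip_extent)
for n in('top','scene'):
    c=dict(np.load(n+'0.npz'));P=cloud(c);hsv=cv2.cvtColor(c['image'],cv2.COLOR_RGB2HSV);H,S,V=[hsv[...,i].astype(int) for i in range(3)]
    X,Y,Z=[P[...,i] for i in range(3)]
    B=lambda x0,x1,y0,y1,z0=-.02,z1=.3:(X>x0)&(X<x1)&(Y>y0)&(Y<y1)&(Z>z0)&(Z<z1)
    print(n,'counter z',np.nanmedian(Z[B(.4,.44,-.02,.0)]).round(4))
    rect(c,B(.38,.58,-.45,-.2)&(H>35)&(H<95)&(S>60)&(Z<.012),.003,'mat')
    rect(c,B(.37,.56,.28,.51)&(S<35)&(V>170)&(Z<.03),.02,'tray')
    zb=Z[B(.43,.47,.03,.06,.07)];print('boardz',np.nanmedian(zb).round(4))
    rect(c,B(.41,.495,-.01,.1,.085,.105)&(H<20)&(S>80),.094,'board')
    rect(c,B(.38,.52,.075,.2,.095,.112)&(S<70),.101,'hood')
    for nm,b,h in(('cream',(.38,.48,-.165,-.06),.055),('flower',(.56,.66,-.36,-.24),.05)):
        m=B(*b,h-.009,h+.012)
        w=rect(c,m,h,nm)
        # circle: remove handle side
        k=w[w[:,1]>(w[:,1].max()-.045)];A=np.c_[2*k,np.ones(len(k))];q=np.linalg.lstsq(A,(k**2).sum(1),rcond=None)[0]
        print('  circle',q[:2].round(4),np.sqrt(q[2]+q[:2]@q[:2]).round(4))
        hm=B(*b,.015,.07);p=P[hm];p=p[p[:,1]<q[1]-.036];print('  handle',np.median(p[:,:2],0).round(4),p[:,1].min().round(4))
    for nm,b in(('pepper',(.46,.53,-.19,-.12)),('salt',(.37,.45,.2,.27)),('jar',(.49,.57,.2,.27))):
        m=B(*b,.075,.12);p=P[m];print(nm,p[:,:2].mean(0).round(3),p[:,2].max().round(3))
E
```

```text
tip 0.017
top counter z -0.0005
mat c 474.5 -321.1 size 116.3 176.8 long axis deg 84.9
tray c 469.5 402.8 size 135.2 183.8 long axis deg 86.1
boardz 0.0928
board c 453.8 60.8 size 64.3 79.0 long axis deg 92.3
hood c 451.8 124.1 size 55.3 83.7 long axis deg 2.5
cream c 429.3 -106.9 size 56.6 76.6 long axis deg 88.5
  circle [ 0.4294 -0.097 ] 0.029
  handle [ 0.4368 -0.1402] -0.1507
flower c 609.4 -291.3 size 61.4 74.4 long axis deg 148.6
  circle [ 0.6045 -0.2881] 0.0303
  handle [ 0.6238 -0.3309] -0.3393
pepper [ 0.497 -0.152] 0.097
salt [0.411 0.238] 0.098
jar [0.531 0.234] 0.112
scene counter z 0.0001
mat c 473.8 -323.2 size 116.9 176.3 long axis deg 84.9
tray c 453.8 377.3 size 192.0 237.4 long axis deg 90.0
boardz 0.0944
board c 450.5 57.6 size 70.1 88.1 long axis deg 92.1
hood c 450.7 111.8 size 78.3 86.5 long axis deg 2.0
cream c 431.8 -106.8 size 66.4 73.3 long axis deg 131.6
  circle [ 0.4273 -0.1008] 0.0308
  handle [ 0.4367 -0.1457] -0.1626
flower c 600.1 -298.1 size 67.6 76.2 long axis deg 76.0
  circle [ 0.6018 -0.2938] 0.0325
  handle [ 0.623  -0.3353] -0.3591
pepper [ 0.493 -0.159] 0.096
salt [0.408 0.232] 0.097
jar [0.526 0.226] 0.11
```

Top and scene agree on the mat at (474,-322), 84.9°. The top view alone gives the rest:

- **Board/grip point:** about (454,58), axis 92.3°
- **Tray:** about (467,400), 86°
- **Cream cup axis:** about (429,-98)

Sizes match those given. Moving now.

```bash
cat > go.py <<'E'
# go.py X Y Z(mm) PHI(deg of tool x in world): remaining shift in the tool axes, and turn
import sys
from h import *
from scipy.spatial.transform import Rotation as R
s=robot.read_state();M=R.from_rotvec(s['orientation']).as_matrix();p=s['eef_pos']*1000
phi=np.degrees(np.arctan2(M[1,0],M[0,0]))
print('t',round(s['time'],2),'p',p.round(1),'phi',phi.round(2),'tilt',np.degrees(np.arccos(-M[2,2])).round(2),'w',round(s['width']*85.4,1),'gf',round(s['gripper_force'],1),'F',s['wrist_force'].round(1),'q6',s['joint_positions'][5].round(2))
if len(sys.argv)>1:
    g=np.array(sys.argv[1:5],float);d=M.T@(g[:3]-p);print('shift',d.round(1),'turn',((phi-g[3]+180)%360-180).round(2))
E
python3 -m creep '[-20,-15,0,0,-36,-28,4,0,-36,-28,5,0,-36,-28,5,0,-36,-28,5,0,-36,-28,5,0,-36,-28,5,0,-36,-28,5,0,-36,-28,5,0,-36,-28,5,0,-36,-28,4,0,-25,-19,0,0]' 85
python3 -m creep '[0,0,0,9.6,0,0,0,9.6,0,0,0,9.6,0,0,0,9.6,0,0,0,9.6,0,0,0,9.6,0,0,0,9.6]'
python3 go.py 453.7 57.8 130 92.3
```

```text
time: 1.6
eef_pos: [0.4533, 0.0555, 0.1696]
orientation: [-0.556, -3.091, 0.0]
wrist_force: [0.2, 0.7, -0.5]
width: 0.994
gripper_force: 0.0
time: 2.48
eef_pos: [0.4528, 0.0572, 0.1699]
orientation: [-2.179, -2.262, 0.001]
wrist_force: [0.2, 0.5, -0.9]
width: 0.996
gripper_force: 0.0
t 2.48 p [452.8  57.2 169.9] phi 92.15 tilt 0.05 w 85.0 gf 0.0 F [ 0.2  0.5 -0.9] q6 0.01
shift [ 0.6  1.  39.9] turn -0.15
```

```bash
python3 -m creep '[0.3,0.5,10,0,0.3,0.5,15,0,0,0,15,0,0,0,0,0,0,0,0,0]' 70 
python3 - <<'E'
from m import *
c=cap('scene');P=cloud(c);q=robot.read_state()['eef_pos']
im=cv2.resize(c['image'][180:310,220:370],(692,600),interpolation=cv2.INTER_CUBIC);cv2.imwrite('pics/f1.png',im[:,:,::-1])
X,Y,Z=[P[...,i] for i in range(3)]
for sx in(-1,1):
    m=(abs(Y-q[1])<.02)&((X-q[0])*sx>.030)&((X-q[0])*sx<.07)&(Z>.1)&(Z<.15);z=Z[m]
    print(sx,m.sum(),'tip z',np.sort(z)[:6].round(4),'tcp',q.round(4))
E
```

```text
time: 3.1
eef_pos: [0.4542, 0.0578, 0.1306]
orientation: [2.172, 2.269, 0.0]
wrist_force: [-0.3, 0.4, -0.3]
width: 0.82
gripper_force: 0.0
-1 0 tip z [] tcp [0.4543 0.0579 0.1309]
1 0 tip z [] tcp [0.4543 0.0579 0.1309]
```

View pics/f1.png

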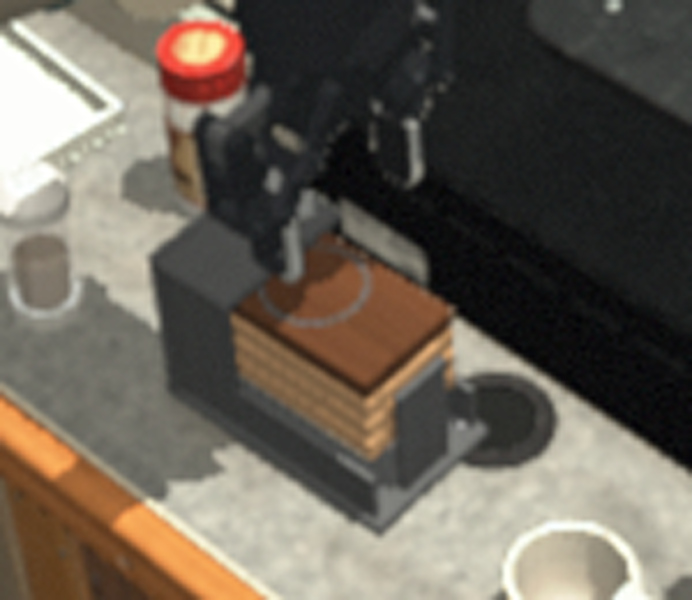

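The fingers straddle the board. The tips appear at crop pixels (290,280) and (410,187), which are image pixels (282.9,240.7) and (308.9,220.5). I'll cast those rays onto the finger plane.

```bash
python3 - <<'E'
from h import *
c=dict(np.load('scene0.npz'))
for uv in((282.9,240.7),(308.9,220.5)):
    a,b=ray(c,uv,.1)[0],ray(c,uv,.13)[0]
    t=(.058-a[1])/(b[1]-a[1]);print((a+t*(b-a)).round(4), ray(c,uv,.113)[0].round(4))
E
```

```text
[0.4218 0.058  0.1388] [0.4377 0.0765 0.113 ]
[0.4994 0.058  0.1393] [0.5182 0.0769 0.113 ]
```

```bash
python3 -m creep '[0,0,10,0,0,0,10,0,0,0,10.5,0,0,0,0,0]' 72
python3 - <<'E'
from m import *
c=cap('scene')
im=cv2.resize(c['image'][200:290,250:350],(660,594),interpolation=cv2.INTER_CUBIC)
im=np.clip(im.astype(float)*1.8,0,255).astype(np.uint8);cv2.imwrite('pics/f2.png',im[:,:,::-1])
E
```

```text
time: 3.65
eef_pos: [0.4533, 0.0578, 0.0986]
orientation: [-2.172, -2.268, 0.003]
wrist_force: [0.4, 0.7, 0.8]
width: 0.841
gripper_force: 0.0
```

View pics/f2.png

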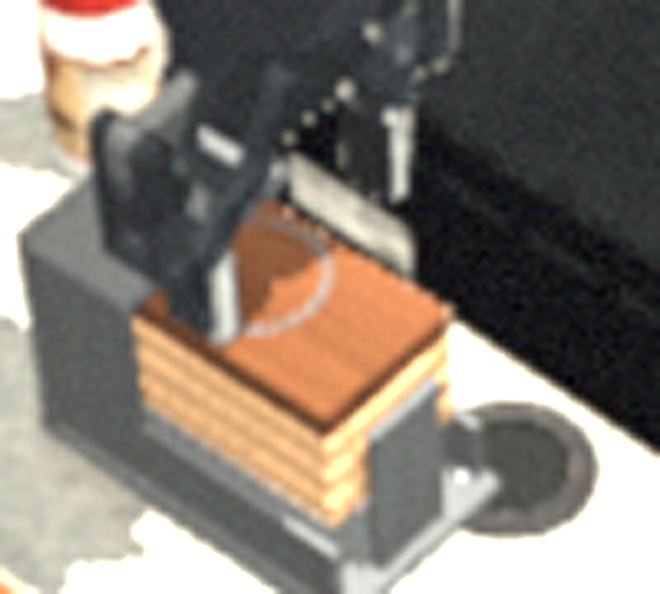

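The picture shows the left fingertip at crop (215,340), only about at the board's top edge and higher than expected. I'll check depth and the top view before closing.

```bash
python3 - <<'E'
from m import *
s=cap('scene');t=cap('top')
P=cloud(s)
for v in range(215,256,4):
    print(v,[ (u,*(P[v,u]*1000).round(0)) for u in range(266,290,4)])
for uv in((315,231),):print(P[uv[1]-3:uv[1]+1,309:314].round(3).tolist())
im=cv2.resize(t['image'][200:300,240:370],(780,600),interpolation=cv2.INTER_CUBIC)
im=np.clip(im.astype(float)*1.8,0,255).astype(np.uint8);cv2.imwrite('pics/f3.png',im[:,:,::-1])
E
```

```text
215 [(266, np.float64(511.0), np.float64(215.0), np.float64(47.0)), (270, np.float64(520.0), np.float64(211.0), np.float64(43.0)), (274, np.float64(403.0), np.float64(55.0), np.float64(227.0)), (278, np.float64(410.0), np.float64(51.0), np.float64(225.0)), (282, np.float64(418.0), np.float64(49.0), np.float64(221.0)), (286, np.float64(426.0), np.float64(46.0), np.float64(217.0))]
219 [(266, np.float64(386.0), np.float64(59.0), np.float64(227.0)), (270, np.float64(392.0), np.float64(54.0), np.float64(225.0)), (274, np.float64(400.0), np.float64(52.0), np.float64(220.0)), (278, np.float64(426.0), np.float64(71.0), np.float64(190.0)), (282, np.float64(415.0), np.float64(47.0), np.float64(213.0)), (286, np.float64(425.0), np.float64(46.0), np.float64(206.0))]
223 [(266, np.float64(384.0), np.float64(57.0), np.float64(219.0)), (270, np.float64(386.0), np.float64(48.0), np.float64(224.0)), (274, np.float64(391.0), np.float64(43.0), np.float64(223.0)), (278, np.float64(418.0), np.float64(63.0), np.float64(190.0)), (282, np.float64(427.0), np.float64(62.0), np.float64(183.0)), (286, np.float
[... 2848 characters left out ...]
74, np.float64(423.0), np.float64(94.0), np.float64(66.0)), (278, np.float64(424.0), np.float64(81.0), np.float64(76.0)), (282, np.float64(423.0), np.float64(67.0), np.float64(87.0)), (286, np.float64(425.0), np.float64(56.0), np.float64(94.0))]
[[[0.49, 0.049, 0.13], [0.494, 0.05, 0.126], [0.539, 0.093, 0.063], [0.54, 0.09, 0.064], [0.54, 0.087, 0.066]], [[0.488, 0.047, 0.129], [0.493, 0.049, 0.125], [0.54, 0.093, 0.059], [0.538, 0.088, 0.064], [0.54, 0.087, 0.063]], [[0.543, 0.103, 0.047], [0.54, 0.097, 0.053], [0.54, 0.093, 0.055], [0.538, 0.089, 0.06], [0.541, 0.088, 0.058]], [[0.539, 0.1, 0.048], [0.538, 0.095, 0.052], [0.539, 0.093, 0.053], [0.539, 0.089, 0.056], [0.54, 0.087, 0.057]]]
```

View pics/f3.png

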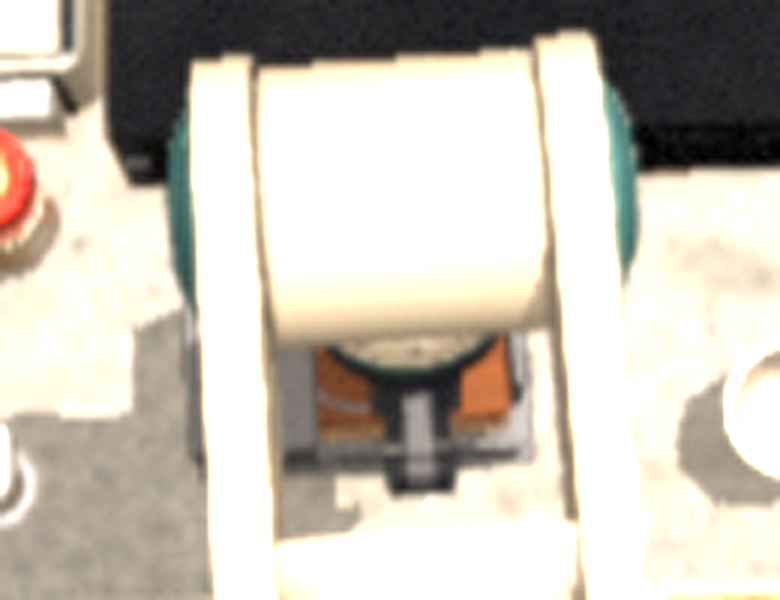

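Depth puts the fingertips at z≈0.12 while the reported TCP is at 0.099, so the real tips stand well above where they should be. There is free space beside the stack down to 36 mm, so I'll descend in small steps and check with the camera.

```bash
python3 -m creep '[0,0,10,0,0,0,10,0,0,0,0,0]' 72
cat > tip.py <<'E'
from m import *
q=robot.read_state()['eef_pos'];c=cap('scene');P=cloud(c)
X,Y,Z=[P[...,i] for i in range(3)]
D=(X-q[0]);m=(c['image'].max(-1)<125)&(abs(Y-q[1])<.016)&(D<-.030)&(D>-.065)&(Z>.03)&(Z<.2)
v,u=np.nonzero(m);o=np.argsort(Z[m])[:8]
print('tcp',q.round(4));print(np.c_[u,v,(P[m]*1000).round(0)][o].astype(int).tolist())
E
python3 tip.py
```

```text
time: 4.18
eef_pos: [0.4533, 0.0578, 0.0786]
orientation: [-2.172, -2.268, 0.003]
wrist_force: [0.0, 0.2, -0.0]
width: 0.847
gripper_force: 0.0
tcp [0.4533 0.0578 0.0786]
[[280, 273, 416, 72, 30], [285, 276, 417, 57, 30], [286, 277, 417, 54, 30], [282, 271, 423, 72, 30], [283, 274, 418, 65, 30], [281, 273, 417, 70, 31], [282, 274, 416, 66, 31], [284, 275, 417, 60, 31]]
```

```bash
sed -i 's/(D<-.030)/(X<.4155)/; s/Z>.03)/Z>.042)/' tip.py; python3 tip.py
```

```text
tcp [0.4537 0.0578 0.0793]
[[283, 258, 411, 50, 101], [282, 257, 410, 52, 103], [285, 257, 413, 47, 104], [283, 257, 410, 49, 106], [281, 257, 406, 51, 107], [276, 254, 405, 64, 108], [285, 256, 413, 46, 109], [284, 257, 409, 45, 109]]
```

```bash
python3 -m creep '[0,0,7,0,0,0,7,0,0,0,0,0]' 72; python3 tip.py
python3 -m creep '[0,0,0,0,0,0,0,0,0,0,0,0,0,0,0,0]' 55 30;  sed 's/X<.4155/X<.4215/' tip.py | python3 -
```

```text
time: 4.65
eef_pos: [0.4535, 0.0578, 0.065]
orientation: [-2.172, -2.268, 0.002]
wrist_force: [0.5, -0.4, -1.0]
width: 0.84
gripper_force: 0.0
tcp [0.4535 0.0578 0.065 ]
[[283, 262, 410, 51, 88], [284, 262, 410, 47, 91], [283, 261, 409, 50, 93], [280, 261, 404, 53, 94], [283, 260, 410, 50, 95], [284, 261, 409, 46, 95], [282, 260, 408, 51, 96], [277, 259, 403, 61, 96]]
time: 5.2
eef_pos: [0.4544, 0.0578, 0.0664]
orientation: [2.172, 2.268, 0.001]
wrist_force: [-0.9, 0.2, 4.6]
width: 0.712
gripper_force: 37.2
tcp [0.4544 0.0578 0.0664]
[[285, 261, 416, 51, 86], [287, 261, 418, 47, 87], [288, 260, 421, 47, 87], [285, 260, 417, 51, 88], [286, 261, 416, 47, 89], [286, 260, 416, 47, 92], [287, 260, 417, 46, 92], [283, 260, 411, 51, 94]]
```

Gripped at 61 mm with the tips at about 85 mm. Sliding out along -x.

```bash
python3 -m creep '[-3,0,0,0,-5,0,0,0,-7,0,0,0,-8,0,0,0,-8,0,0,0,-8,0,0,0,-8,0,0,0,-6,0,0,0,-2,0,0,0,0,0,0,0]' - 40; python3 go.py
python3 - <<'E'
from m import *
c=cap('scene',None);cv2.imwrite('pics/s1.png',cv2.resize(c['image'][180:330,220:420],(800,600),interpolation=cv2.INTER_CUBIC)[:,:,::-1])
E
```

```text
time: 6.5
eef_pos: [0.4564, 0.0025, 0.0659]
orientation: [2.173, 2.268, -0.001]
wrist_force: [-0.1, -0.9, 4.2]
width: 0.707
gripper_force: 44.0
t 6.5 p [456.4   2.5  65.9] phi 92.46 tilt 0.03 w 60.4 gf 44.0 F [-0.1 -0.9  4.2] q6 -0.12
```

View pics/s1.png

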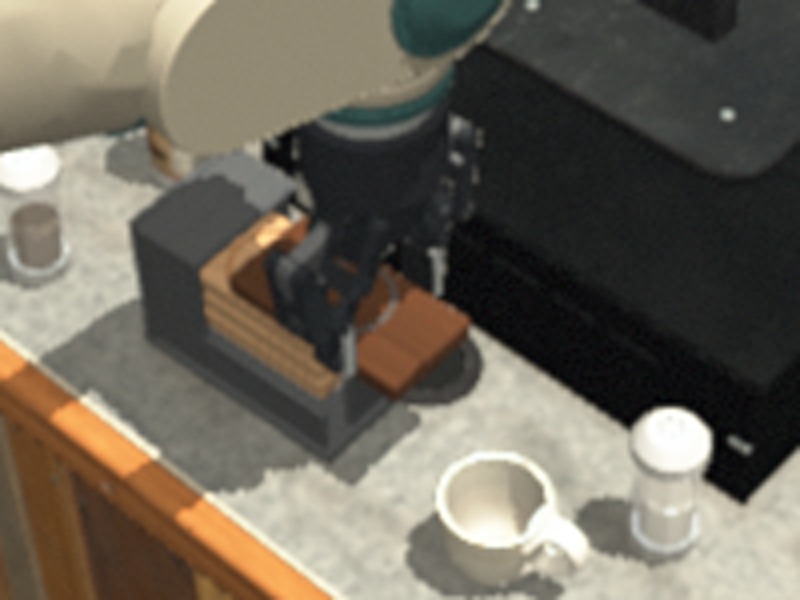

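The picture shows only the dark board pulled out, with its front end at crop (470,320). The pale stack is still in place behind the stop. Lift, then carry it to the tray.

```bash
python3 -m creep '[0,0,-8,0,0,0,-18,0,0,0,-22,0,0,0,-22,0,0,0,-10,0]'
python3 -m creep '[20,1.5,0,0,32,2.2,0,0,40,2.7,0,0,40,2.7,0,0.8,40,2.7,0,0.8,40,2.7,0,0.8,40,2.7,0,0.8,40,2.7,0,0.8,35,2.3,0,0.8,25,1.6,0,0.8,14,0.8,0,0.7,0,0,0,0]'
python3 go.py 465.4 376 60 86.2
python3 - <<'E'
from m import *
for n in('top',):
    c=cap(n);P=cloud(c);X,Y,Z=[P[...,i] for i in range(3)];hsv=cv2.cvtColor(c['image'],cv2.COLOR_RGB2HSV)
    m=(X>.40)&(X<.5)&(Y>-.02)&(Y<.10)&(Z>.085)&(Z<.105)&(hsv[...,1]>50)&(hsv[...,0]<25)
    rect(c,m,.094,'pale top');print(np.nanmedian(Z[m]))
    m=(X>.37)&(X<.57)&(Y>.29)&(Y<.51)&(Z>.10)&(Z<.20)&(hsv[...,1]>100)&(hsv[...,0]<20);print('held',m.sum(),np.nanmedian(P[m],0))
E
```

```text
time: 7.18
eef_pos: [0.4565, 0.0029, 0.1467]
orientation: [2.172, 2.269, 0.0]
wrist_force: [-0.7, -0.1, -0.6]
width: 0.712
gripper_force: 43.5
time: 8.68
eef_pos: [0.4764, 0.3691, 0.1451]
orientation: [-2.294, -2.147, 0.002]
wrist_force: [0.8, 0.3, -1.3]
width: 0.714
gripper_force: 43.5
t 8.68 p [476.4 369.1 145.1] phi 86.22 tilt 0.08 w 61.0 gf 43.5 F [ 0.8  0.3 -1.3] q6 0.66
shift [  6.3 -11.3  85.1] turn 0.02
pale top c 453.7 61.3 size 64.5 80.1 long axis deg 92.4
0.09334593659177037
held 149 [0.4603872  0.42579144 0.17180303]
```

The pale stack has risen to z≈0.093. The held board's top is at TCP+27 mm, so its underside is at TCP+13 mm. Lowering into the tray.

```bash
python3 -m creep '[3,-5.5,8,0,3,-5.5,20,0,0,0,27,0,0,0,30,0,0,0,25,0,0,0,15,0,0,0,8,0,0,0,5,0,0,0,5,0,0,0,3,0,0,0,0,0]'
python3 go.py
python3 - <<'E'
from m import *
c=cap('top');P=cloud(c);X,Y,Z=[P[...,i] for i in range(3)];hsv=cv2.cvtColor(c['image'],cv2.COLOR_RGB2HSV)
m=(X>.37)&(X<.57)&(Y>.29)&(Y<.51)&(Z>0)&(Z<.10)&(hsv[...,1]>100)&(hsv[...,0]<20);print('held',m.sum(),np.nanmedian(P[m],0))
E
```

```text
time: 10.1
eef_pos: [0.4661, 0.3757, -0.0001]
orientation: [-2.294, -2.146, -0.0]
wrist_force: [0.3, -0.1, -1.1]
width: 0.713
gripper_force: 43.5
t 10.1 p [ 4.661e+02  3.757e+02 -1.000e-01] phi 86.17 tilt 0.0 w 60.9 gf 43.5 F [ 0.3 -0.1 -1.1] q6 0.68
held 73 [0.44787097 0.43651547 0.02660735]
```

```bash
python3 -m creep '[0,0,2,0,0,0,2,0,0,0,2,0,0,0,1,0,0,0,0,0]'; python3 -m creep '[0,0,1,0,0,0,0,0]';python3 -m creep '[0,0,1,0,0,0,0,0]'
```

```text
time: 10.78
eef_pos: [0.4661, 0.3757, -0.0072]
orientation: [-2.294, -2.146, 0.0]
wrist_force: [-0.0, 0.4, 0.0]
width: 0.714
gripper_force: 43.5
time: 11.02
eef_pos: [0.4661, 0.3757, -0.0081]
orientation: [-2.294, -2.146, -0.0]
wrist_force: [0.3, 0.3, -0.1]
width: 0.709
gripper_force: 43.5
time: 11.28
eef_pos: [0.4661, 0.3757, -0.0092]
orientation: [-2.294, -2.146, 0.0]
wrist_force: [0.6, -0.3, -0.4]
width: 0.713
gripper_force: 43.5
```

```bash
python3 -m creep '[0,0,1,0,0,0,0,0]'; python3 -m creep '[0,0,0,0,0,0,0,0,0,0,0,0,0,0,0,0]' 70;python3 -m creep '[0,0,-10,0,0,0,-25,0,0,0,-40,0,0,0,-40,0,0,0,-40,0]'
python3 - <<'E'
from m import *
c=cap('scene');P=cloud(c);X,Y,Z=[P[...,i] for i in range(3)];hsv=cv2.cvtColor(c['image'],cv2.COLOR_RGB2HSV)
m=(X>.37)&(X<.57)&(Y>.29)&(Y<.51)&(Z>0)&(Z<.10)&(hsv[...,1]>90)&(hsv[...,0]<20);print('placed',m.sum(),np.nanmedian(P[m],0),np.nanpercentile(Z[m],[5,95]))
E
python3 go.py 453.7 58 150 92.3
```

```text
time: 11.52
eef_pos: [0.4663, 0.3759, -0.0094]
orientation: [2.294, 2.146, 0.001]
wrist_force: [-1.4, -0.7, 4.1]
width: 0.714
gripper_force: 44.0
time: 12.02
eef_pos: [0.4661, 0.3757, -0.0102]
orientation: [-2.294, -2.146, 0.0]
wrist_force: [0.3, 0.8, 0.3]
width: 0.819
gripper_force: 0.0
time: 12.65
eef_pos: [0.4661, 0.3757, 0.1472]
orientation: [2.294, 2.146, 0.002]
wrist_force: [0.9, 0.2, 0.1]
width: 0.821
gripper_force: 0.0
placed 727 [0.46430325 0.3890687  0.01817653] [0.01432231 0.0213317 ]
t 12.7 p [468.  377.1 154. ] phi 86.18 tilt 0.61 w 70.0 gf 0.0 F [0.8 0.9 5.3] q6 0.68
shift [-319.4    7.     1.9] turn -6.12
```

Dark board down flat (top z≈0.018, contact felt). Back to the caddy for the pale board.

```bash
python3 -m creep '[-20,0.8,0,0,-30,0.8,0,0,-35,0.8,0,0,-35,0.8,0,0,-35,0.8,0,0,-35,0.8,0,0,-35,0.8,0,0,-35,0.8,0,0,-30,0.8,0,0,-20,0.8,0,0,-8,0.6,0,0,0,0,0,0]' 72
python3 -m creep '[0,0,0,-3,0,0,0,-3.1,0,0,0,0]'
python3 go.py 453.7 58 65.5 92.3
```

```text
time: 14.2
eef_pos: [0.4536, 0.0579, 0.1452]
orientation: [2.295, 2.145, 0.001]
wrist_force: [-0.7, 0.5, 0.5]
width: 0.849
gripper_force: 0.0
time: 14.58
eef_pos: [0.4535, 0.0586, 0.145]
orientation: [-2.176, -2.266, -0.0]
wrist_force: [-1.3, 1.2, 0.7]
width: 0.845
gripper_force: 0.0
t 14.57 p [453.5  58.6 145. ] phi 92.31 tilt 0.02 w 72.1 gf 0.0 F [-1.3  1.2  0.7] q6 0.01
shift [-0.7  0.2 79.5] turn 0.01
```

```bash
python3 -m creep '[-0.5,0,10,0,0,0,20,0,0,0,22,0,0,0,15,0,0,0,8,0,0,0,4,0,0,0,0,0]' 72
python3 -m creep '[0,0,0,0,0,0,0,0,0,0,0,0,0,0,0,0]' 55 40; python3 go.py
python3 -m creep '[-3,0,0,0,-5,0,0,0,-7,0,0,0,-8,0,0,0,-8,0,0,0,-8,0,0,0,-8,0,0,0,-6,0,0,0,-2,0,0,0,0,0,0,0]'
python3 -m creep '[0,0,-8,0,0,0,-18,0,0,0,-22,0,0,0,-22,0,0,0,-10,0,0,0,0,0]'; python3 go.py
python3 - <<'E'
from m import *
t=cap('top');c=cap('scene');q=robot.read_state()['eef_pos']
cv2.imwrite('pics/s2.png',cv2.resize(c['image'][150:330,200:440],(800,600),interpolation=cv2.INTER_CUBIC)[:,:,::-1])
E
```

```text
time: 15.45
eef_pos: [0.4537, 0.0574, 0.0661]
orientation: [2.177, 2.265, 0.001]
wrist_force: [-0.2, -0.4, 0.1]
width: 0.843
gripper_force: 0.0
time: 15.95
eef_pos: [0.4542, 0.0573, 0.0665]
orientation: [2.176, 2.264, 0.002]
wrist_force: [2.4, -0.2, 3.2]
width: 0.708
gripper_force: 47.7
t 15.95 p [454.2  57.3  66.5] phi 92.27 tilt 0.11 w 60.4 gf 47.7 F [ 2.4 -0.2  3.2] q6 0.01
time: 17.2
eef_pos: [0.4557, 0.002, 0.0659]
orientation: [2.177, 2.264, -0.001]
wrist_force: [-0.1, -0.3, 3.6]
width: 0.713
gripper_force: 47.7
time: 17.95
eef_pos: [0.4557, 0.0024, 0.146]
orientation: [2.177, 2.265, 0.0]
wrist_force: [-0.1, 0.9, -1.8]
width: 0.711
gripper_force: 47.3
t 17.95 p [455.7   2.4 146. ] phi 92.28 tilt 0.02 w 60.7 gf 47.3 F [-0.1  0.9 -1.8] q6 -0.12
```

View pics/s2.png

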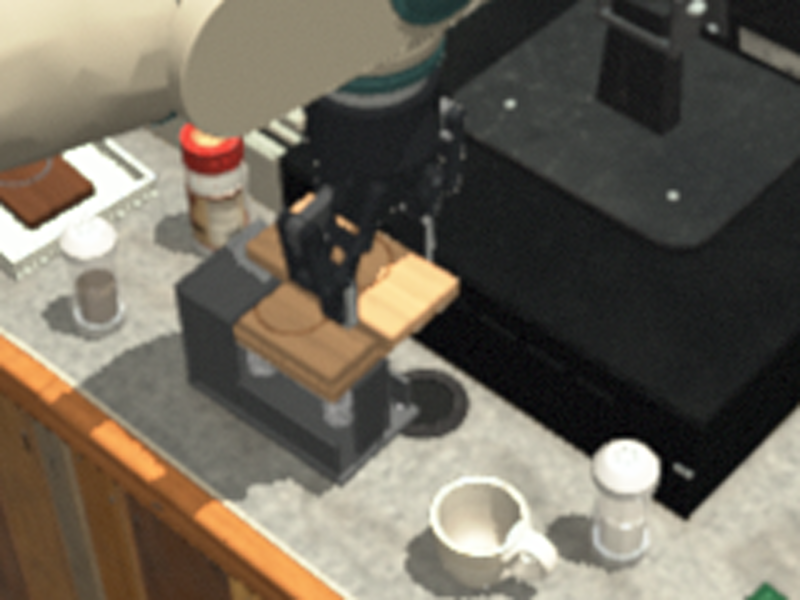

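Pale board held, with two boards left in the caddy and the dark one lying flat in the tray. Carrying it to the mat.

```bash
python3 -m creep '[-20,0.5,0,0,-30,0.5,0,0,-38,0.5,0,0,-38,0.5,0,0,-38,0.5,0,0,-38,0,0,0,-38,0,0,0,-38,0,0,0,-35,0,0,0,-22,0,0,0,-10,0,0,0,-3.7,0,0,0]'
python3 -m creep '[0,0,0,2.4,0,0,0,2.5,0,0,0,2.5,0,0,0,0]'
python3 go.py 472.1 -345.9 20 84.9
cat > mat.py <<'E'
from m import *
import sys
z0,z1=map(float,sys.argv[1:3])
for n in('top','scene'):
    c=cap(n);P=cloud(c);X,Y,Z=[P[...,i] for i in range(3)];hsv=cv2.cvtColor(c['image'],cv2.COLOR_RGB2HSV)
    m=(X>.36)&(X<.59)&(Y>-.45)&(Y<-.2)&(Z>z0)&(Z<z1)&(hsv[...,1]>45)&(hsv[...,0]<28)
    print(m.sum(),'z',np.nanmedian(Z[m]).round(4),'P',np.nanmin(P[m],0).round(3),np.nanmax(P[m],0).round(3))
    rect(c,m,np.nanmedian(Z[m]),n)
E
python3 mat.py .12 .19
```

```text
time: 19.55
eef_pos: [0.4718, -0.3458, 0.145]
orientation: [-2.176, -2.264, -0.0]
wrist_force: [-0.1, 0.1, -0.4]
width: 0.712
gripper_force: 47.2
time: 20.05
eef_pos: [0.4721, -0.3451, 0.1458]
orientation: [-2.317, -2.121, -0.0]
wrist_force: [0.1, -0.3, -1.2]
width: 0.711
gripper_force: 47.2
t 20.05 p [ 472.1 -345.1  145.8] phi 84.95 tilt 0.02 w 60.7 gf 47.2 F [ 0.1 -0.3 -1.2] q6 -0.61
shift [-8.000e-01  1.000e-01  1.258e+02] turn 0.05
604 z 0.1713 P [ 0.446 -0.34   0.16 ] [ 0.514 -0.258  0.178]
top c 476.0 -292.6 size 64.7 69.7 long axis deg 82.7
1554 z 0.1727 P [ 0.434 -0.385  0.159] [ 0.509 -0.26   0.19 ]
scene c 471.8 -297.9 size 69.2 71.9 long axis deg 84.2
```

```bash
python3 -m creep '[0,0,8,0,0,0,20,0,0,0,27,0,0,0,30,0,0,0,25,0,0,0,15,0,0,0,9,0,0,0,6,0,0,0,4,0,0,0,3,0,0,0,2,0,0,0,0,0]'
python3 go.py 472.1 -345.9 -10.5 84.9;  python3 mat.py .003 .05
```

```text
time: 21.65
eef_pos: [0.472, -0.3459, -0.0031]
orientation: [2.319, 2.12, 0.0]
wrist_force: [1.0, -0.4, -1.6]
width: 0.709
gripper_force: 47.2
t 21.65 p [ 472.  -345.9   -3.1] phi 84.87 tilt 0.01 w 60.5 gf 47.2 F [ 1.  -0.4 -1.6] q6 -0.61
shift [0.  0.1 7.4] turn -0.03
543 z 0.022 P [ 0.36  -0.423  0.003] [ 0.586 -0.207  0.039]
top c 477.4 -292.7 size 65.5 68.6 long axis deg 85.9
1436 z 0.0236 P [ 0.362 -0.44   0.003] [ 0.585 -0.255  0.044]
scene c 474.5 -290.6 size 57.9 70.2 long axis deg 174.4
```

```bash
python3 -m creep '[0,0,3,0,0,0,2,0,0,0,1,0,0,0,0,0]'; python3 -m creep '[0,0,1,0,0,0,0,0]';python3 -m creep '[0,0,1,0,0,0,0,0]'
```

```text
time: 22.25
eef_pos: [0.4719, -0.3459, -0.0093]
orientation: [-2.318, -2.12, -0.0]
wrist_force: [0.2, -0.6, -0.5]
width: 0.71
gripper_force: 47.2
time: 22.5
eef_pos: [0.4721, -0.346, -0.0098]
orientation: [2.318, 2.12, 0.0]
wrist_force: [-0.9, 0.4, 1.5]
width: 0.71
gripper_force: 47.5
time: 22.75
eef_pos: [0.4722, -0.3461, -0.0099]
orientation: [2.318, 2.12, 0.0]
wrist_force: [-3.7, 2.3, 8.2]
width: 0.709
gripper_force: 48.2
```

```bash
python3 -m creep '[0,0,-1,0,0,0,0,0,0,0,0,0,0,0,0,0]' 72; python3 -m creep '[0,0,-10,0,0,0,-25,0,0,0,-35,0,0,0,-40,0,0,0,-30,0]' 80
python3 -m creep '[25,-6.5,0,0,35,-9.7,0,0,35,-9.7,0,0,35,-9.7,0,0,35,-9.7,0,0,35,-9.7,0,0,25,-6.5,0,0,18,-3.4,0,0,0,0,0,-5,0,0,0,-5,0,0,0,0,0]' || python3 -m creep '[25,-6.5,0,0,35,-9.7,0,0,35,-9.7,0,0,35,-9.7,0,0,35,-9.7,0,0,35,-9.7,0,0,25,-6.5,0,0,18,-3.4,0,0,0,0,0,-5,0,0,0,-5,0,0,0,0]'
python3 go.py 429 -98.5 60 95; python3 mat.py .009 .03
python3 - <<'E'
from m import *
for n in('top','scene'):
    c=cap(n);P=cloud(c);hsv=cv2.cvtColor(c['image'],cv2.COLOR_RGB2HSV);X,Y,Z=[P[...,i] for i in range(3)]
    m=(X>.38)&(X<.58)&(Y>-.45)&(Y<-.2)&(Z<.03)&(hsv[...,1]>45)&(hsv[...,0]<95)
    rect(c,m,.003,n+' mat+board')
E
```

```text
time: 23.25
eef_pos: [0.4719, -0.3459, -0.0103]
orientation: [-2.318, -2.12, -0.0]
wrist_force: [-0.1, -0.1, 0.7]
width: 0.846
gripper_force: 0.0
time: 23.88
eef_pos: [0.4724, -0.3462, 0.1328]
orientation: [2.317, 2.118, 0.001]
wrist_force: [0.6, -0.3, -0.2]
width: 0.938
gripper_force: 0.0
time: 25.25
eef_pos: [0.4292, -0.0981, 0.1306]
orientation: [2.125, 2.312, 0.001]
wrist_force: [-0.4, 0.4, 0.3]
width: 0.938
gripper_force: 0.0
t 25.25 p [429.2 -98.1 130.6] phi 94.83 tilt 0.06 w 80.1 gf 0.0 F [-0.4  0.4  0.3] q6 -0.39
shift [-0.4 -0.3 70.6] turn -0.17
997 z 0.0158 P [ 0.438 -0.383  0.009] [ 0.583 -0.219  0.024]
top c 473.1 -322.9 size 64.4 114.3 long axis deg 83.8
1916 z 0.0172 P [ 0.436 -0.385  0.009] [ 0.589 -0.261  0.03 ]
scene c 469.8 -323.8 size 67.9 122.7 long axis deg 83.9
top mat+board c 479.9 -319.1 size 200.2 237.2 long axis deg 90.1
scene mat+board c 473.9 -322.8 size 118.0 177.6 long axis deg 85.0invalid input at $: expected a multiple of 4 numbers
```

Board on the mat: (473,-323) against the mat centre (474,-322), axis within about 1°, top at z≈0.017, as expected. Now the cup.

```bash
python3 -m creep '[0,0,10,0,0,0,22,0,0,0,28,0,0,0,25,0,0,0,18,0,0,0,10,0,0,0,5,0,0,0,2,0,0,0,0,0]' 80
python3 - <<'E'
from m import *
q=robot.read_state()['eef_pos'];c=cap('scene');P=cloud(c);X,Y,Z=[P[...,i] for i in range(3)]
m=(c['image'].max(-1)<110)&(abs(Y-q[1])<.016)&(X<q[0]-.036)&(X>q[0]-.07)&(Z>.008)&(Z<.1);o=np.argsort(Z[m])[:8]
print(q.round(4),(P[m][o]*1000).round(0).tolist())
cv2.imwrite('pics/c1.png',cv2.resize(c['image'][220:350,290:440],(692,600),interpolation=cv2.INTER_CUBIC)[:,:,::-1])
E
```

```text
time: 26.58
eef_pos: [0.4294, -0.0982, 0.0103]
orientation: [2.125, 2.313, 0.001]
wrist_force: [-0.5, 0.9, 0.0]
width: 0.938
gripper_force: 0.0
[ 0.4294 -0.0982  0.0103] [[382.0, -109.0, 37.0], [382.0, -109.0, 40.0], [375.0, -101.0, 43.0], [376.0, -95.0, 43.0], [375.0, -98.0, 44.0], [381.0, -109.0, 44.0], [382.0, -111.0, 45.0], [375.0, -106.0, 45.0]]
```

View pics/c1.png

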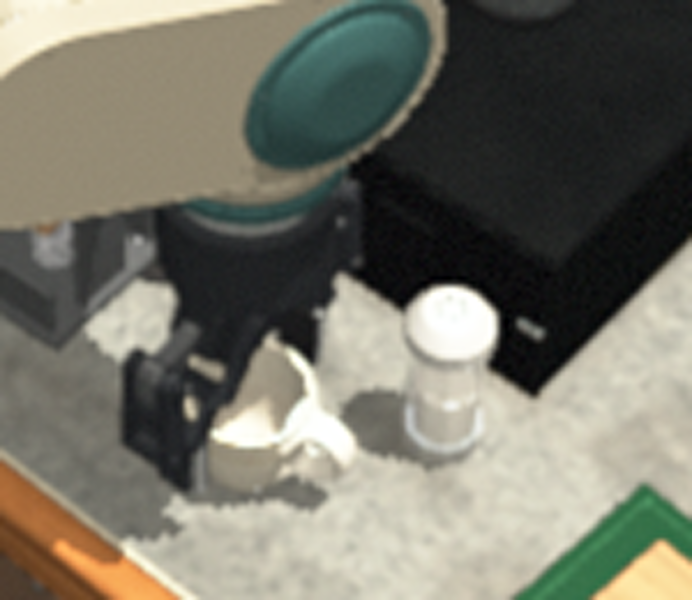

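The picture shows the fingers straddling the cream cup, with the left tip at crop (185,485), z≈37 mm. The pepper at (450,380) is clear. I'll go 4 mm lower, then close.

```bash
python3 -m creep '[0,0,4,0,0,0,0,0]'; python3 -m creep '[0,0,0,0,0,0,0,0,0,0,0,0,0,0,0,0,0,0,0,0,0,0,0,0]' 45 30
python3 go.py; python3 -m creep '[0,0,-3,0,0,0,-6,0,0,0,-9,0,0,0,0,0]'; python3 go.py
python3 - <<'E'
from m import *
for n in('top','scene'):
    q=robot.read_state()['eef_pos'];c=cap(n);P=cloud(c);X,Y,Z=[P[...,i] for i in range(3)];S=cv2.cvtColor(c['image'],cv2.COLOR_RGB2HSV)[...,1]
    m=(X>.39)&(X<.475)&(Y>-.17)&(Y<-.05)&(Z>.012)&(Z<.09)&(c['image'].max(-1)>150)
    p=P[m];print(n,q.round(4),m.sum(),np.percentile(p,[1,50,99],axis=0).round(4).tolist())
E
```

```text
time: 26.88
eef_pos: [0.4289, -0.098, 0.0056]
orientation: [-2.125, -2.314, 0.0]
wrist_force: [0.4, 1.0, 0.3]
width: 0.933
gripper_force: 0.0
time: 27.62
eef_pos: [0.4294, -0.0982, 0.0063]
orientation: [2.125, 2.313, 0.001]
wrist_force: [-0.4, 0.5, 5.9]
width: 0.661
gripper_force: 31.6
t 27.62 p [429.4 -98.2   6.3] phi 94.87 tilt 0.05 w 56.5 gf 31.6 F [-0.4  0.5  5.9] q6 -0.39
time: 28.12
eef_pos: [0.4297, -0.0983, 0.0248]
orientation: [2.124, 2.313, 0.001]
wrist_force: [0.7, -0.1, -1.7]
width: 0.659
gripper_force: 32.2
t 28.12 p [429.7 -98.3  24.8] phi 94.87 tilt 0.11 w 56.3 gf 32.2 F [ 0.7 -0.1 -1.7] q6 -0.39
top [ 0.4297 -0.0983  0.0248] 13 [[0.4055, -0.0836, 0.0424], [0.4154, -0.0742, 0.0728], [0.4273, -0.0701, 0.0766]]
scene [ 0.4293 -0.0982  0.0243] 477 [[0.4042, -0.1513, 0.0258], [0.4364, -0.1221, 0.0586], [0.4573, -0.085, 0.0764]]
```

```bash
python3 -m creep '[0,0,-10,0,0,0,-20,0,0,0,-25,0,0,0,-25,0,0,0,-15,0,0,0,-5,0,0,0,0,0]'
python3 -m creep '[-10,1,0,0,-18,2,0,0,-25,2.7,0,0,-30,3.3,0,0,-30,3.3,0,0,-30,3.3,0,0,-30,3.3,0,0,-25,2.8,0,0,-17,1.8,0,0,-9,1,0,0,-3,0.3,0,0,0,0,0,0]'
python3 go.py 473.3 -322.2 25 94.87
python3 - <<'E'
from m import *
for n in('top','scene'):
    c=cap(n);P=cloud(c);X,Y,Z=[P[...,i] for i in range(3)]
    m=(X>.43)&(X<.52)&(Y>-.40)&(Y<-.27)&(Z>.10)&(Z<.19)&(c['image'].max(-1)>150)
    p=P[m];print(n,m.sum(),np.percentile(p,[1,50,99],axis=0).round(4).tolist())
    hsv=cv2.cvtColor(c['image'],cv2.COLOR_RGB2HSV)
    m=(X>.42)&(X<.52)&(Y>-.40)&(Y<-.25)&(Z>.011)&(Z<.025)&(hsv[...,0]<28)
    print('board',np.nanpercentile(P[m],[1,99],axis=0).round(4).tolist())
E
```

```text
time: 29.1
eef_pos: [0.4289, -0.098, 0.1235]
orientation: [-2.125, -2.313, 0.0]
wrist_force: [-0.3, -0.4, -2.7]
width: 0.659
gripper_force: 32.3
time: 30.6
eef_pos: [0.4731, -0.3218, 0.1239]
orientation: [-2.124, -2.314, -0.0]
wrist_force: [0.3, 0.1, -1.4]
width: 0.658
gripper_force: 32.3
t 30.6 p [ 473.1 -321.8  123.9] phi 94.89 tilt 0.02 w 56.2 gf 32.3 F [ 0.3  0.1 -1.4] q6 -0.75
shift [-0.4  0.2 98.9] turn 0.02Traceback (most recent call last):
  File "<stdin>", line 5, in <module>
    return _quantile_unchecked(
        a, q, axis, out, overwrite_input, method, keepdims, weights)
    return _ureduce(a,
                    func=_quantile_ureduce_func,
    ...<5 lines>...
                    overwrite_input=overwrite_input,
                    method=method)
    r = func(a, **kwargs)
    result = _quantile(arr,
                       quantiles=q,
    ...<2 lines>...
                       out=out,
                       weights=wgt)
    slices_having_nans = np.isnan(arr[-1, ...])
                                  ~~~^^^^^^^^^
IndexError: index -1 is out of bounds for axis 0 with size 0
```

```bash
python3 -m creep '[-0.4,0,8,0,0,0,15,0,0,0,20,0,0,0,20,0,0,0,15,0,0,0,10,0,0,0,5,0,0,0,3,0,0,0,1,0,0,0,0,0]'
python3 -m creep '[0,0,1,0,0,0,1,0,0,0,0,0]'; python3 -m creep '[0,0,1,0,0,0,0,0]';python3 -m creep '[0,0,1,0,0,0,0,0]'
```

```text
time: 31.9
eef_pos: [0.4733, -0.3227, 0.0273]
orientation: [2.125, 2.313, 0.0]
wrist_force: [1.0, 0.7, -1.1]
width: 0.659
gripper_force: 32.3
time: 32.28
eef_pos: [0.473, -0.3225, 0.0248]
orientation: [-2.125, -2.314, -0.0]
wrist_force: [0.7, -0.7, -1.9]
width: 0.658
gripper_force: 32.3
time: 32.52
eef_pos: [0.473, -0.3225, 0.0237]
orientation: [-2.125, -2.314, -0.0]
wrist_force: [0.4, -0.0, -1.8]
width: 0.659
gripper_force: 32.3
time: 32.78
eef_pos: [0.4732, -0.3228, 0.0234]
orientation: [2.125, 2.313, -0.0]
wrist_force: [-0.4, -0.0, 1.6]
width: 0.659
gripper_force: 32.5
```

Contact at z=0.0234, as predicted. Releasing slowly and backing off straight up.

```bash
python3 -m creep '[0,0,0,0,0,0,0,0,0,0,0,0]' 62; python3 -m creep '[0,0,0,0,0,0,0,0,0,0,0,0]' 76
python3 -m creep '[0,0,-5,0,0,0,-15,0,0,0,-25,0,0,0,-35,0,0,0,-35,0,0,0,-35,0]'
python3 -m creep '[-10,-25,0,0,0,-40,0,0,30,-20,0,0,45,0,0,0,45,0,0,0,45,0,0,0,45,0,0,0,45,0,0,0,20,0,0,0,0,0,0,0]'
python3 - <<'E'
from m import *
t=cap('top');s=cap('scene')
a=cv2.resize(t['image'][215:300,395:505],(400,310),interpolation=cv2.INTER_CUBIC);b=cv2.resize(s['image'][300:430,370:520],(400,310),interpolation=cv2.INTER_CUBIC)
cv2.imwrite('pics/end.png',np.vstack([np.hstack([a,b]),cv2.resize(t['image'][150:310,120:520],(800,290))])[:,:,::-1])
for n,c in(('top',t),('scene',s)):
    P=cloud(c);hsv=cv2.cvtColor(c['image'],cv2.COLOR_RGB2HSV);X,Y,Z=[P[...,i] for i in range(3)]
    R=(X>.39)&(X<.56)&(Y>-.43)&(Y<-.21)
    w=rect(c,R&(Z>.063)&(Z<.085),.072,n+' rim')
    k=w[w[:,1]>w[:,1].max()-.045];q=np.linalg.lstsq(np.c_[2*k,np.ones(len(k))],(k**2).sum(1),rcond=None)[0];print('  circle',q[:2].round(4),np.sqrt(q[2]+q[:2]@q[:2]).round(4))
    m=R&(hsv[...,0]<28)&(hsv[...,1]>45)&(Z>.012)
    rect(c,m|(R&(Z>.024)),.017,n+' board')
    rect(c,R&(((hsv[...,0]>35)&(hsv[...,0]<95)&(hsv[...,1]>60))|(Z>.009)),.003,n+' mat')
    print('base rim tops z',np.nanmax(Z[R]).round(4))
    for nm,b in(('pepper',(.46,.53,-.19,-.12)),('salt',(.37,.45,.2,.27)),('jar',(.49,.57,.2,.27))):
        mm=(X>b[0])&(X<b[1])&(Y>b[2])&(Y<b[3])&(Z>.075)&(Z<.12);print(nm,P[mm][:,:2].mean(0).round(3))
E
```

```text
time: 33.15
eef_pos: [0.4731, -0.3225, 0.0228]
orientation: [-2.125, -2.314, -0.0]
wrist_force: [-0.3, 0.1, 0.1]
width: 0.73
gripper_force: 0.0
time: 33.52
eef_pos: [0.4731, -0.3226, 0.0229]
orientation: [-2.125, -2.314, -0.0]
wrist_force: [-0.2, 0.1, 0.3]
width: 0.89
gripper_force: 0.0
time: 34.28
eef_pos: [0.4731, -0.3226, 0.1755]
orientation: [2.124, 2.313, 0.0]
wrist_force: [-0.0, -0.1, 0.2]
width: 0.889
gripper_force: 0.0
time: 35.52
eef_pos: [0.3661, -0.065, 0.1741]
orientation: [2.121, 2.315, 0.002]
wrist_force: [-0.2, 0.1, -0.1]
width: 0.891
gripper_force: 0.0
top rim c 473.3 -329.6 size 56.7 78.8 long axis deg 88.5
  circle [ 0.4733 -0.3195] 0.0291
top board c 477.5 -323.3 size 73.6 127.6 long axis deg 84.4
top mat c 474.6 -321.3 size 116.1 176.7 long axis deg 84.8
base rim tops z 0.075
pepper [ 0.497 -0.152]
salt [0.411 0.238]
jar [0.531 0.234]
scene rim c 475.7 -330.7 size 63.5 75.5 long axis deg 128.9
  circle [ 0.471  -0.3248] 0.0309
scene board c 487.3 -325.1 size 100.2 121.7 long axis deg 83.7
scene mat c 480.9 -323.8 size 131.9 176.2 long axis deg 84.9
base rim tops z 0.0756
pepper [ 0.493 -0.159]
salt [0.394 0.234]
jar [nan nan]<stdin>:15: RuntimeWarning: Mean of empty slice.
  ret = um.true_divide(
```

View pics/end.png

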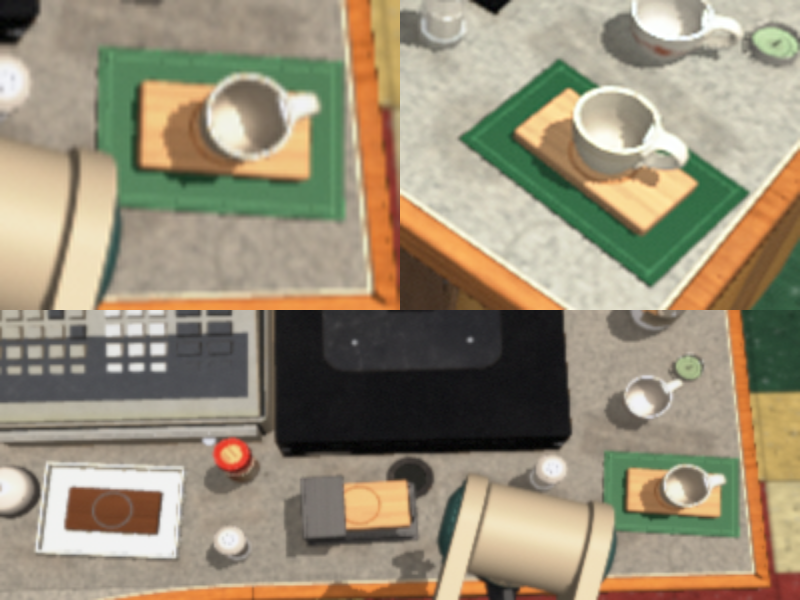

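The final picture shows the dark board flat in the tray, two pale boards in the caddy, the pale board square on the mat with the cup upright at its middle, and the bystanders where they were. The mean of the two views puts the cup axis at (472,-322), within about 1–2 mm of the board's centre.

```bash
python3 -c "
from plant import robot
print(robot.sign_off())"
```

```text
the job is handed in; nothing more can be done
None
```

The job is done and handed in at about 36 s: the stained board lies flat in the returns tray, the pale board is centred and square on the mat to within about 2 mm and 1°, the cream cup stands upright at its middle, and the other boards and bystanders were left in place.

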